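# Bring the marked spot under the probe needle

### The arm

A 6-joint arm with a two-finger parallel gripper is mounted at the origin on the work surface. World frame = base frame: x ahead of the robot, y to its left, z up, the work surface at z = 0. Lengths are in m, angles in rad, forces in N, time in s.
With the tool pointing down it reaches from about 0.275 to 0.775 m from the base axis. Payload 14.6 kg.
Tool frame: the origin (TCP) lies between the finger pads; the fingertips stand ctrl.tcp_to_tips ahead of it and the grasp point (between the pads) lies 8 mm behind it (ctrl.tcp_to_tips is the distance from the TCP to the fingertips, in m); z points along the fingers, y is the line along which they close (so a half turn about z gives the same grasp; the last joint's range is limited). The gripper opens to 85 mm and grips with 20 to 120 N. Pads are 22 mm wide; open, the fingers measure 114 mm over their backs; the gripper's body (76 mm by 85 mm) begins 54 mm behind the grasp point. The pads swing forward as they close: fully open they stand 13 mm farther back than shut.
Start: joints at [0.948, 0.263, -0.048, 1.259, 0, 1.415], TCP at [0.237, 0.469, 0.242] pointing down, gripper open.
Joint ranges: [-2.65, 2.65], [-0.89, 1.7], [-1.18, 1.37], [-2.13, 2.11], [-1.35, 1.29], [-3.14, 3.14]. Speed limits (rad/s): [1.89, 1.89, 2.57, 2.79, 3.14, 3.14].

### API

Orientations are given as a unit quaternion [w, x, y, z].
In Python, from cell import ctrl, camrig, telemetry gives the robot as it stands (ctrl), with the cameras (camrig) and the readings (telemetry).
- The arm moves only by the shell command python3 inch.py FILE [OPENING], which reads ROWS from the file FILE. ROWS is a JSON list of rows, 1 to 5 of them, each of 4 numbers: dx, dy, dz in m, then a turn about the tool's z in rad; each row shifts and turns the commanded pose from where the row before left it, along the tool's axes as they then stand; what a row does not reach is not made up. A row lasts 1/12 s, in which the tool goes at most 0.0417 m and 0.125 rad, less where a joint would pass 70% of its speed; a pose out of reach is approached as far as the arm can. OPENING is the opening from 0.0 (shut) to 1.0 (fully open), set as the command begins (- or left out keeps the last). The fingers move at their own pace and stop on an object; the grip force is fixed at half the most. Time passes only in rows, so rows that do not move let the fingers close. It prints the time, the measured TCP pose, the force, the opening and the grip force at its end. Input that does not fit is refused with a message, and nothing moves.
- telemetry.get_state(): the state, without advancing time (a new reading comes with each control period).
- camrig.grab_frame(name): name is "side" or "top" or "wrist"; returns a dict with "image" (480x640x3 uint8, red, green, blue), "intrinsics" (3x3 intrinsics, pixels), "k1" (the pictures are not rectified: a ray, as slopes to the right and down, at radius r is drawn at 1 + k1 r^2 times it, then the intrinsics apply), "pose" (4x4, takes a point from camera to world coordinates); the wrist camera has in their place "hand_eye" (4x4, takes a point from camera to tool coordinates, whose origin is the TCP and whose axes are the flange's). Camera axes: x right, y down, z forward; pixel columns grow to the right and rows downward; lengths in m; the calibration is good to about 2 mm. A picture is of the moment at which its call begins: read the wrist's pose just before it. There is no depth.
- ctrl.finish_job(): hands the job in; it is judged then, once.
The state is a dict: "time_s": time; "qpos": joint angles; "joint_velocities": joint speeds; "tau": joint torques, N m; "ee_pos": TCP position; "eef_rot": TCP orientation; "force": force on the tool from outside, world axes, zero at the start; "ft_torque": the same for the moment, N m; "width": opening from 0.0 (shut) to 1.0 (fully open); "grip_force": force on a finger pad.
Only numpy, scipy, OpenCV 4.12 (cv2) and the standard library are available. Lean on these libraries where they do the work, as an engineer would, in place of code of your own. Each camera call takes 0.05 s, during which the arm holds its last target. There are 200 camera calls.

### The job

Fit the disc with the red spot onto the blue carrier's D-shaped post, turned so that its bore matches, fully down on the carrier; then slide the carrier along the bench, without lifting it, until the red spot lies directly under the needle point, and leave it there. Nothing may touch the needle, and everything else on the bench stays where it is.

Things in the scene. Friction and masses are not known exactly. Their poses are not given: they have to be found in the camera images.
- carrier: Loose blue carrier, 0.6 kg, slides when pushed (some 3 to 8 N) and stays where left. Plate 8 mm thick; from the origin (underside, on the D-post's axis) it spans x -96..46, y -58..58 mm. x points from tray to post, roughly away from the robot; z up. Brass D-post: top 28 mm above the bench, radius 10, flat 3 mm from its axis on the +x side, top 6 mm thinner. Finger tray: see tray.
- tray (a point): Centre of the floor of the carrier's finger tray: carrier x = -69 mm, 8 mm above the bench. The tray is an open recess 38 mm long (carrier x) by 100 mm wide (y) inside four walls 8 mm thick whose tops are 24 mm above the bench. Fingertips lowered into it can push any wall and so slide the carrier any way and turn it.
- disc: Pale teal disc, RED spot, 0.12 kg, hub up, any yaw. Flange 72 mm across, 6 thick; grey square hub 34 x 34 mm (sides along x and y: grip here), top 30 mm above the underside. Through D-bore: radius 11.5, flat 4.5 mm from the axis at +x; fits the post only with disc x along carrier x. Origin: underside centre, on the bore axis; x points to the spot. Seated, its underside is 8 mm above the bench.
- spot (a point): Centre of the red spot, 10 mm across, on top of the red-spot disc's flange: 27 mm from the disc's axis along its +x, 6 mm above its underside.
- tip (a point): Point of the fixed upright probe needle, 20 mm above the bench: 6 mm above the flange of a seated disc but 18 mm below the top of its hub, so the hub must not be slid into it. The needle is 4.4 mm thick; from 125 mm above the bench it is held in a collet of radius 8 mm.
- stand: Fixed probe stand. Origin on the bench right below the needle point; x points to its column, roughly away from the robot. Foot x 70..190, y -100..100, 18 mm high; column at x = 140, 210 mm tall; a boom 170 mm up runs from it to the needle. Two upright black lamp pillars, radius 14, 63 mm tall, at x = -10, y = +88 and -88 mm: the carrier goes between.
- blue_disc: Bystander: the same kind of disc with a BLUE spot; origin at the centre of its underside. Leave it alone.
- beaker: Bystander: glass beaker, 68 mm across, 85 mm tall; origin at the centre of its underside.
- amber_bottle: Bystander: brown glass bottle, 60 mm across, 110 mm tall; origin at the centre of its underside.
- vial: Bystander: small glass vial with a blue cap, 26 mm across, 50 mm tall; origin at the centre of its underside.
- cap_jar: Bystander: small clear jar with a white cap, 32 mm across, 45 mm tall; origin at the centre of its underside.
- tweezers: Bystander: dark steel tweezers lying flat, 128 mm long (x), 22 wide, 8 high; origin at the centre of the underside.

How it is judged:
On the way:
1. the red-spot disc sits fully down on the carrier's D-post and is let go, before the spot comes within 40 mm of the needle's axis (z of disc in the frame of carrier between 0.006 and 0.0105 m and horizontal distance between disc and carrier below 0.004 m and x of spot in the frame of carrier above 0.02 m and angle between the x axis of disc and the x axis of carrier, either way round below 0.3 rad and contact force between the fingers and disc below 0.1 N and horizontal distance between spot and tip above 0.04 m), for 0.2 s.
At the end, for the whole second after the job is handed in: The red-spot disc is seated on the D-post, keyed the right way and fully down (underside within 2.5 mm of the carrier plate), the carrier lies flat and at rest on the bench, and the needle point is above the red spot (within 5 mm of its centre, seen from above) (z of disc in the frame of carrier between 0.006 and 0.0105 m and horizontal distance between disc and carrier below 0.004 m and x of spot in the frame of carrier above 0.02 m and angle between the x axis of disc and the x axis of carrier, either way round below 0.3 rad and horizontal distance between spot and tip below 0.005 m and height (world z) of carrier below 0.003 m and angle between carrier's own z axis and vertical below 0.04 rad and linear speed of each of carrier, disc below 0.01 m/s); the robot touches nothing.
It fails at once if something presses on the needle (more than 1 N) (contact force between needle and anything else above 1 N).
It fails at once if the carrier is lifted off the bench (more than 10 mm) or tipped (height (world z) of carrier above 0.01 m or angle between carrier's own z axis and vertical above 0.2 rad).
It fails at once if a bystander (blue-spot disc, beaker, amber bottle, vial, cap jar or tweezers) is shifted by more than 15 mm or knocked over (distance of any of blue_disc, beaker, amber_bottle, vial, cap_jar, tweezers from where it was at the start of the episode above 0.015 m or angle between any of blue_disc, beaker, amber_bottle, vial, cap_jar, tweezers's own z axis and vertical above 0.4 rad).
It also fails if it takes over 72 s, if anything falls off the work surface, if the arm or the gripper's body presses on something with over 40 N, if the wrist force passes 120 N, or if a joint passes its speed limit or range.

## Working session

There is one attempt and no reset: what is moved stays moved. The work goes in short steps, Python scripts to look and compute and a shell command to move; the robot and the scene stay as the last step left them, time stands still between calls to the robot, and variables do not carry over. Pictures are saved under pics/ and viewed, at most 10 in all, crops included, and the job is handed in when it is done.

```bash
ls; mkdir -p pics
python3 - <<'E'
from cell import ctrl, camrig, telemetry
import cv2,numpy as np
s=telemetry.get_state();print(s['time_s'],s['ee_pos'],s['eef_rot'],s['width'],ctrl.tcp_to_tips)
for n in ('top','side'):
    f=camrig.grab_frame(n);np.save('pics/'+n+'0.npy',f,allow_pickle=True)
    cv2.imwrite(f'pics/{n}0.png',f['image'][:,:,::-1]);print(n,f['intrinsics'],f['k1'],f['pose'])
f=camrig.grab_frame('wrist');print(f['hand_eye'],f['intrinsics'],f['k1'])
E
```

```text
cell.py
inch.py
pics
0.0 [0.23656975 0.46838712 0.24182049] [-2.11180077e-04  2.31760850e-01  9.72772647e-01 -4.91140452e-04] 1.0068070698285014 0.011
top [[463.98209814   0.         317.1265363 ]
 [  0.         463.98209814 242.89311184]
 [  0.           0.           1.        ]] 0.041767138997444685 [[-0.01718962 -0.99529376  0.09536695  0.40592247]
 [-0.99984948  0.01688676 -0.00398199  0.06731869]
 [ 0.00235282 -0.09542104 -0.99543422  1.00995624]
 [ 0.          0.          0.          1.        ]]
side [[611.79105928   0.         325.87505483]
 [  0.         611.79105928 237.57150929]
 [  0.           0.           1.        ]] -0.1445379334889649 [[ 9.84474154e-01 -1.13163353e-01  1.34181573e-01  3.46303902e-01]
 [-1.75529535e-01 -6.34049964e-01  7.53106915e-01 -8.43041935e-01]
 [-1.46282077e-04 -7.64967122e-01 -6.44069313e-01  8.35098435e-01]
 [ 0.00000000e+00  0.00000000e+00  0.00000000e+00  1.00000000e+00]]
[[-1.66383086e-03 -9.62292661e-01 -2.72011151e-01  6.89768042e-02]
 [ 9.99998567e-01 -1.68613222e-03 -1.51743094e-04 -1.06150547e-03]
 [-3.12625501e-04 -2.72011014e-01  9.62294087e-01 -1.32789885e-01]
 [ 0.00000000e+00  0.00000000e+00  0.00000000e+00  1.00000000e+00]] [[369.67828901   0.         314.12990793]
 [  0.         369.67828901 236.45086421]
 [  0.           0.           1.        ]] -0.0392030303395314
```

View pics/top0.png

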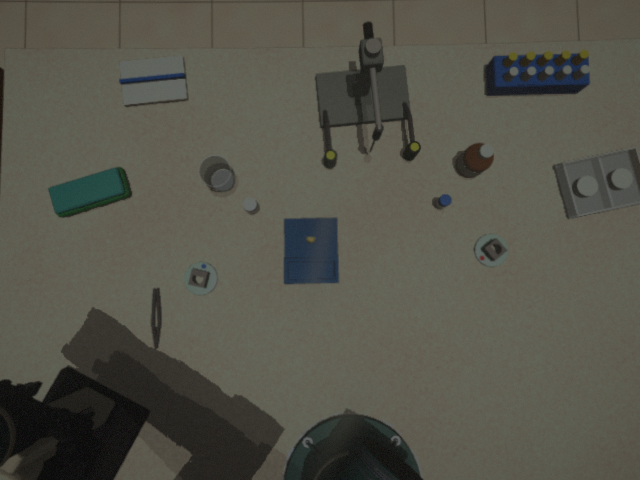

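View pics/side0.png

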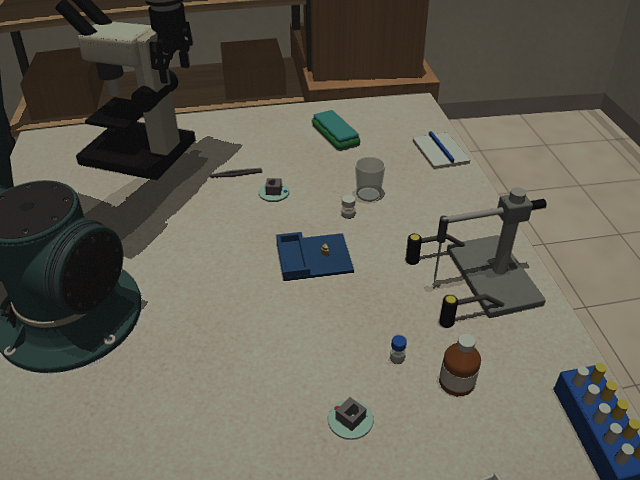

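Top view: red disc at about (491,250), carrier post (311,239), needle near (370,152), lamps (330,157)/(414,150). The side view shows the same objects, with the red disc at (351,415) and the needle tip near (434,286). Next I'll measure from both views.

```bash
cat > h.py <<'E'
from cell import ctrl, camrig, telemetry
import cv2,numpy as np
from scipy.spatial.transform import Rotation as R
def grab(n,save=None):
    s=telemetry.get_state(); f=camrig.grab_frame(n)
    if n=='wrist':
        T=np.eye(4);q=s['eef_rot'];T[:3,:3]=R.from_quat([q[1],q[2],q[3],q[0]]).as_matrix();T[:3,3]=s['ee_pos'];f['pose']=T@f['hand_eye']
    if save: cv2.imwrite('pics/'+save,f['image'][:,:,::-1])
    return f
def ray(f,uv):
    p=cv2.undistortPoints(np.array(uv,float).reshape(-1,1,2),f['intrinsics'],np.array([f['k1'],0,0,0.]))[:,0]
    d=np.c_[p,np.ones(len(p))]@f['pose'][:3,:3].T
    return f['pose'][:3,3],d
def onplane(f,uv,z):
    o,d=ray(f,uv); return (o+d*((z-o[2])/d[:,2])[:,None])
def two(f1,u1,f2,u2):
    o1,d1=ray(f1,[u1]);o2,d2=ray(f2,[u2]);A=np.stack([d1[0],-d2[0]],1)
    t=np.linalg.lstsq(A,o2-o1,rcond=None)[0];a=o1+t[0]*d1[0];b=o2+t[1]*d2[0]
    return (a+b)/2,np.linalg.norm(a-b)
def blobs(mask,amin=5):
    n,l,st,c=cv2.connectedComponentsWithStats(mask.astype(np.uint8));
    return [(st[i,4],c[i].round(1),st[i,:4]) for i in range(1,n) if st[i,4]>=amin]
def hsv(f): return cv2.cvtColor(f['image'],cv2.COLOR_RGB2HSV).astype(int)
E
python3 - <<'E'
from h import *
F={n:np.load(f'pics/{n}0.npy',allow_pickle=True).item() for n in('top','side')}
for n,f in F.items():
    H,S,V=np.moveaxis(hsv(f),2,0)
    for nm,m in dict(red=((H<6)|(H>174))&(S>130)&(V>70),teal=(H>72)&(H<98)&(S>25)&(V>90),blue=(H>100)&(H<125)&(S>120)&(V>50),brass=(H>12)&(H<28)&(S>110)&(V>90)).items():
        print(n,nm)
        for b in blobs(m,6): 
            print('  ',b, onplane(f,[b[1]],0.01)[0].round(3))
E
```

```text
top red
   (np.int32(6), array([481.8, 257.8]), array([481, 257,   3,   3], dtype=int32)) [ 0.464 -0.29   0.01 ]
top teal
   (np.int32(30), array([482.9, 240.8]), array([478, 237,  12,  12], dtype=int32)) [ 0.5   -0.294  0.01 ]
   (np.int32(12), array([498.2, 260.5]), array([495, 258,   6,   5], dtype=int32)) [ 0.457 -0.324  0.01 ]
   (np.int32(36), array([204.4, 266.5]), array([198, 263,  12,   8], dtype=int32)) [0.455 0.306 0.01 ]
   (np.int32(6), array([210.8, 280.3]), array([210, 278,   3,   5], dtype=int32)) [0.425 0.292 0.01 ]
   (np.int32(23), array([198.9, 291. ]), array([195, 289,  10,   5], dtype=int32)) [0.403 0.318 0.01 ]
top blue
   (np.int32(1308), array([536. ,  73.6]), array([494,  55,  95,  32], dtype=int32)) [ 0.87  -0.427  0.01 ]
   (np.int32(9), array([573.4,  54.9]), array([572,  54,   4,   3], dtype=int32)) [ 0.91  -0.511  0.01 ]
   (np.int32(203), array([150.8,  77.8]), array([120,  73,  64,  10], dtype=int32)) [0.875 0.425 0.01 ]
   (np.int32(81), array([444.9, 199.6]), array([440, 195,  11,  10], dtype=int32)) [ 0.592 -0.217  0.01 ]
   (np.int32(12), array([3
[... 2029 characters left out ...]
5.4]), array([323, 244,   3,   4], dtype=int32)) [0.51  0.098 0.01 ]
   (np.int32(9), array([323.7, 249.2]), array([321, 248,   7,   3], dtype=int32)) [0.507 0.086 0.01 ]
   (np.int32(60), array([450.5, 299. ]), array([446, 296,  10,   7], dtype=int32)) [ 0.718 -0.096  0.01 ]
   (np.int32(73), array([600.5, 367.1]), array([595, 363,  12,   9], dtype=int32)) [ 0.924 -0.303  0.01 ]
   (np.int32(75), array([611.2, 384.9]), array([606, 381,  11,   9], dtype=int32)) [ 0.924 -0.342  0.01 ]
   (np.int32(83), array([622.5, 403.8]), array([617, 399,  12,  10], dtype=int32)) [ 0.924 -0.382  0.01 ]
   (np.int32(87), array([634.2, 423.4]), array([629, 419,  11,  10], dtype=int32)) [ 0.924 -0.421  0.01 ]
```

```bash
echo '[[-0.03, -0.0195, 0, 0], [-0.03, -0.0195, 0, 0], [-0.03, -0.0195, 0, 0], [-0.03, -0.0195, 0, 0], [-0.03, -0.0195, 0, 0]]' > mv.in && python3 inch.py mv.in 1.0
echo '[[-0.03, -0.0195, 0, 0], [-0.03, -0.0195, 0, 0], [-0.03, -0.0195, 0, 0], [-0.03, -0.0195, 0, 0], [-0.03, -0.0195, 0, 0]]' > mv.in && python3 inch.py mv.in
echo '[[-0.03, -0.0195, 0, 0], [-0.03, -0.0195, 0, 0], [0, 0, 0, 0], [0, 0, 0, 0]]' > mv.in && python3 inch.py mv.in
python3 -c "
from h import *
f=grab('wrist','w1.png');np.save('pics/w1.npy',f,allow_pickle=True)"
```

```text
time_s: 0.57
ee_pos: [0.327, 0.3124, 0.2422]
eef_rot: [-0.0, 0.232, 0.973, -0.0]
force: [0.9, 0.5, -0.9]
width: 1.003
grip_force: 0.0
time_s: 0.98
ee_pos: [0.417, 0.1576, 0.2423]
eef_rot: [0.0, 0.232, 0.973, 0.0]
force: [0.4, 1.0, -0.9]
width: 1.001
grip_force: 0.0
time_s: 1.32
ee_pos: [0.453, 0.096, 0.2419]
eef_rot: [-0.0, 0.233, 0.972, -0.0]
force: [-0.1, 0.8, 0.4]
width: 0.996
grip_force: 0.0
```

View pics/w1.png

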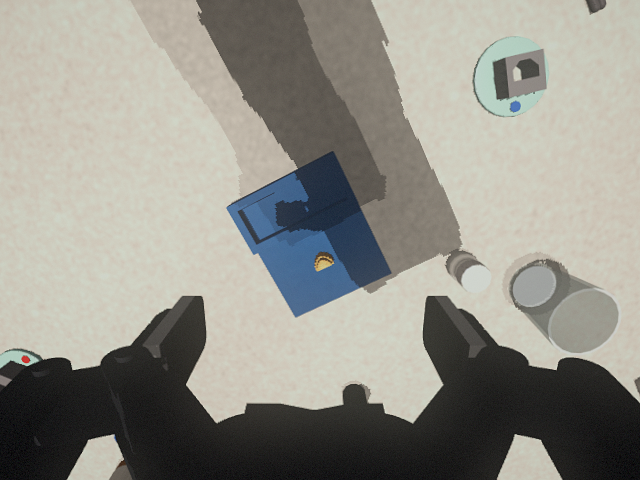

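The wrist view shows the carrier with its D-post at (323,261), its front corners at (390,272) and (296,317), and its tray corners at (227,207) and (333,152). The needle is hidden behind the gripper.

Run:
```python
from h import *
f=np.load('pics/w1.npy',allow_pickle=True).item()
H,S,V=np.moveaxis(hsv(f),2,0)
m=((H>100)&(H<130)&(S>90)).astype(np.uint8)
m[:, 400:]=0; m[330:]=0
br=((H>8)&(H<32)&(S>90)&(V>60)).astype(np.uint8); br[:230]=0;br[290:]=0;br[:,:290]=0;br[:,360:]=0
m=cv2.morphologyEx(m|br,cv2.MORPH_CLOSE,np.ones((15,15),np.uint8))
c=max(cv2.findContours(m,0,2)[0],key=cv2.contourArea)
a=cv2.approxPolyDP(c,5,True)[:,0];print(a.tolist())
P=a[:,:]; print(onplane(f,P,0.008).round(4).tolist());print(onplane(f,P,0.024).round(4).tolist())
print('brass',[(b, onplane(f,[b[1]],0.028)[0].round(4)) for b in blobs(br,10)])
g=np.load('pics/top0.npy',allow_pickle=True).item();s=np.load('pics/side0.npy',allow_pickle=True).item()
for q,fr,lo in ((g,(300,228,325,250),'t'),(s,(310,235,340,262),'s'),(f,(300,240,345,285),'w')):
    x0,y0,x1,y1=fr; cv2.imwrite(f'pics/post_{lo}.png',cv2.resize(q['image'][y0:y1,x0:x1,::-1],None,fx=266/(x1-x0),fy=266/(x1-x0),interpolation=0)[:266])
ims=[cv2.imread(f'pics/post_{l}.png') for l in 'tsw'];h=min(i.shape[0] for i in ims)
n2=np.hstack([i[:h] for i in ims])
t=cv2.resize(g['image'][135:175,340:400,::-1],(400,266),interpolation=0);u=cv2.resize(s['image'][260:300,410:470,::-1],(398,266),interpolation=0)
r2=np.hstack([t,u]);cv2.imwrite('pics/z1.png',np.vstack([n2[:,:798],r2]));print(h,np.linalg.inv)
```

```text
[[332, 152], [227, 207], [295, 316], [390, 272]]
[[0.4154, 0.1335, 0.008], [0.4156, 0.015, 0.008], [0.5546, 0.0192, 0.008], [0.5548, 0.1332, 0.008]]
[[0.4143, 0.1332, 0.024], [0.4146, 0.0199, 0.024], [0.5475, 0.0239, 0.024], [0.5477, 0.1329, 0.024]]
brass [((np.int32(229), array([322.7, 260.7]), array([315, 252,  19,  19], dtype=int32)), array([0.5044, 0.0781, 0.028 ]))]
234 <function inv at 0x7f78b6b16a20>
```

View pics/z1.png

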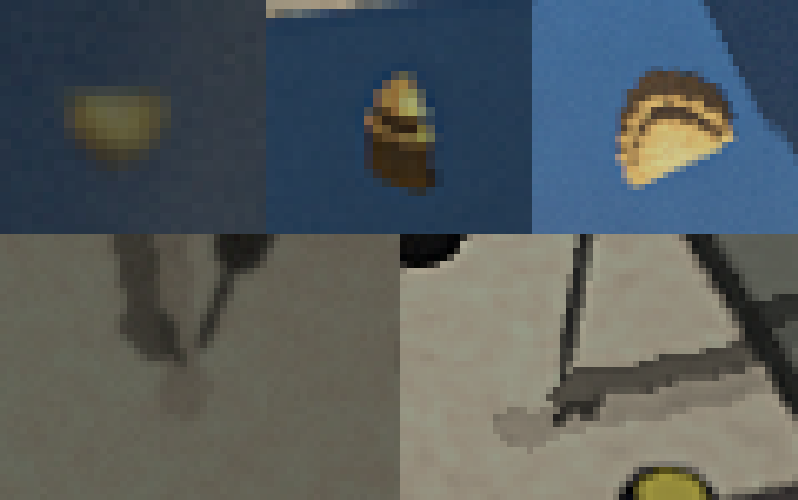

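In the crops, the needle tip is at about (370.8,151.7) in the top view and (435,282) in the side view. The post's D flat faces away from the robot. Next I'll move above the red disc.

```bash
python3 -c "
from h import *
g=np.load('pics/top0.npy',allow_pickle=True).item();s=np.load('pics/side0.npy',allow_pickle=True).item()
print('tip',two(g,(370.8,151.7),s,(435.2,282)),onplane(g,[(370.8,151.7)],.02),onplane(s,[(435.2,282)],.02))
print('spot',two(g,(481.8,257.8),s,(336.3,407.3)))"
echo '[[-0.0172, -0.0292, 0, 0], [-0.0172, -0.0292, 0, 0], [-0.0172, -0.0292, 0, 0], [-0.0172, -0.0292, 0, 0], [-0.0172, -0.0292, 0, 0]]' > mv.in && python3 inch.py mv.in
echo '[[-0.0172, -0.0292, 0, 0], [-0.0172, -0.0292, 0, 0], [-0.0172, -0.0292, 0, 0], [-0.0172, -0.0292, 0, 0], [-0.0172, -0.0292, 0, 0]]' > mv.in && python3 inch.py mv.in
echo '[[-0.0172, -0.0292, 0, 0], [-0.0172, -0.0292, 0, 0], [0, 0, 0, -0.122], [0, 0, 0, -0.122], [0, 0, 0, -0.122]]' > mv.in && python3 inch.py mv.in
echo '[[0, 0, 0, -0.122], [0, 0, 0, -0.122], [0, 0, 0, -0.122], [0, 0, 0, -0.122], [0, 0, 0, -0.122]]' > mv.in && python3 inch.py mv.in
echo '[[0, 0, 0, -0.122], [0, 0, 0, -0.122], [0, 0, 0, 0], [0, 0, 0, 0]]' > mv.in && python3 inch.py mv.in
python3 -c "
from h import *
f=grab('wrist','w2.png');np.save('pics/w2.npy',f,allow_pickle=True)"
```

```text
tip (array([ 0.69856943, -0.05706704,  0.02036808]), np.float64(0.000354876949344692)) [[ 0.69849452 -0.05708557  0.02      ]] [[ 0.69891952 -0.05668256  0.02      ]]
spot (array([ 0.46262216, -0.29105636,  0.0065696 ]), np.float64(0.0022415606031068276))
time_s: 1.78
ee_pos: [0.463, -0.0717, 0.2425]
eef_rot: [0.0, 0.231, 0.973, 0.0]
force: [-0.4, -0.1, 0.4]
width: 1.002
grip_force: 0.0
time_s: 2.2
ee_pos: [0.4745, -0.2409, 0.2424]
eef_rot: [0.0, 0.231, 0.973, 0.0]
force: [0.3, 0.0, -0.3]
width: 0.998
grip_force: 0.0
time_s: 2.62
ee_pos: [0.4792, -0.3074, 0.242]
eef_rot: [-0.0, 0.047, 0.999, 0.0]
force: [0.0, -0.3, 0.8]
width: 0.998
grip_force: 0.0
time_s: 3.03
ee_pos: [0.4793, -0.3067, 0.2423]
eef_rot: [-0.0, -0.255, 0.967, 0.0]
force: [0.1, -0.6, -0.0]
width: 0.998
grip_force: 0.0
time_s: 3.37
ee_pos: [0.4792, -0.3072, 0.2423]
eef_rot: [0.0, -0.366, 0.931, 0.0]
force: [-0.6, 0.3, 0.3]
width: 1.006
grip_force: 0.0
```

View pics/w2.png

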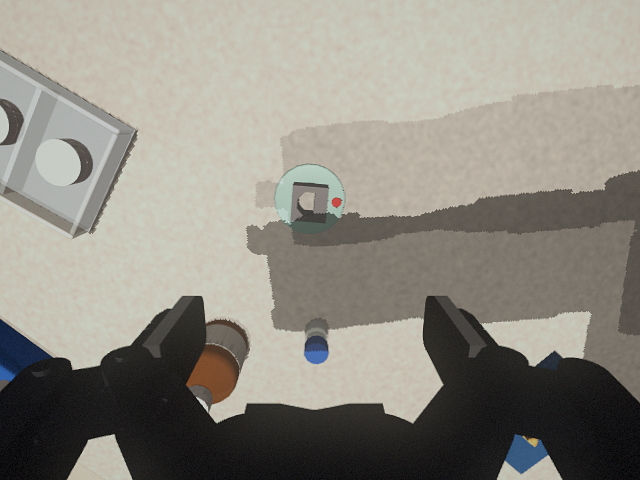

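The disc is centred near (310,199), with the red spot at (336,202) and the hub at about x 292–328, y 183–223. The gripper is already almost aligned with it.

```bash
cat > disc.py <<'E'
from h import *
def measure(f,ref,zf=0.006,zt=0.030):
    s=telemetry.get_state(); T=f['pose']@np.linalg.inv(f['hand_eye'])
    H,S,V=np.moveaxis(hsv(f),2,0); h,w=H.shape; yy,xx=np.mgrid[:h,:w]
    near=(xx-ref[0])**2+(yy-ref[1])**2<60**2
    t=(H>65)&(H<100)&(S>20)&near
    t=cv2.morphologyEx(t.astype(np.uint8),cv2.MORPH_OPEN,np.ones((3,3)))
    c=max(cv2.findContours(t,0,1)[0],key=cv2.contourArea); c=cv2.convexHull(c)[:,0]
    P=onplane(f,c,zf); A=np.c_[2*P[:,:2],np.ones(len(P))]; k=np.linalg.lstsq(A,(P[:,:2]**2).sum(1),rcond=None)[0]
    print('flange centre',k[:2].round(4),'r',np.sqrt(k[2]+k[0]**2+k[1]**2).round(4))
    rd=((H<8)|(H>172))&(S>120)&(V>60)&near
    b=max(blobs(rd,4),key=lambda b:b[0]); p=onplane(f,[b[1]],zf)[0]; print('spot',b[1],p.round(4))
    d=p[:2]-k[:2]; print('disc yaw',np.degrees(np.arctan2(d[1],d[0])).round(1),'dist',np.linalg.norm(d).round(4))
    hub=(S<60)&(V<165)&near&(~rd)&((xx-ref[0])**2+(yy-ref[1])**2<28**2)
    print('tool x ang',np.degrees(np.arctan2(T[1,0],T[0,0])).round(2),'tcp',T[:3,3].round(4))
    print('centre in tool',((np.r_[k[:2],zf]-T[:3,3])@T[:3,:3]).round(4))
    return k[:2],b[1]
E
python3 - <<'E'
from disc import *
f=np.load('pics/w2.npy',allow_pickle=True).item()
measure(f,(310,199))
cv2.imwrite('pics/z2.png',cv2.resize(f['image'][155:240,265:355,::-1],None,fx=7,fy=7,interpolation=0))
E
```

```text
flange centre [ 0.4794 -0.314 ] r 0.0353
spot [336.1 201.8] [ 0.4629 -0.2923  0.006 ]
disc yaw 127.3 dist 0.0272
tool x ang -137.03 tcp [ 0.4792 -0.3072  0.2423]
centre in tool [ 0.0045 -0.0051  0.2363]
```

View pics/z2.png

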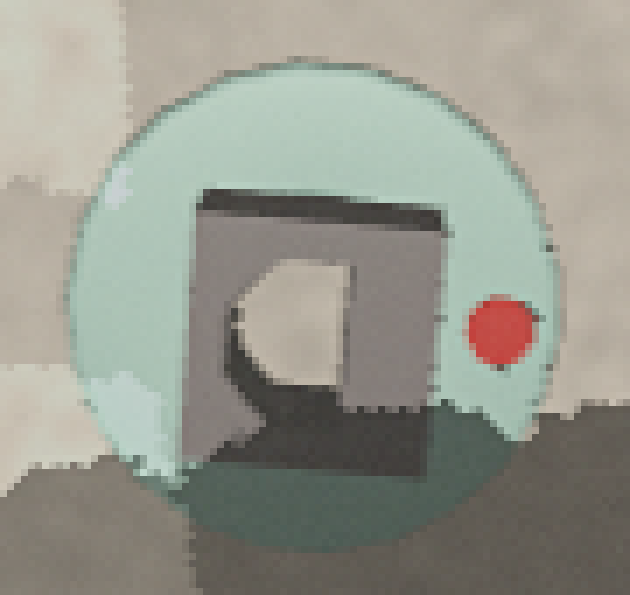

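The zoomed crop gives the hub-top corners (crop pixels, ×7): (195,210), (447,232), (428,478) and (180,460).

Run:
```python
from h import *
f=np.load('pics/w2.npy',allow_pickle=True).item();T=f['pose']@np.linalg.inv(f['hand_eye'])
c=np.array([[195,210],[447,232],[428,478],[180,460]])/7+[264.5,154.5]
for z in(.024,.030):
    P=onplane(f,c,z);L=(P-T[:3,3])@T[:3,:3]
    print(z,P.mean(0).round(4),L.mean(0).round(4),[np.linalg.norm(P[i]-P[i-1]).round(4) for i in range(4)],[np.degrees(np.arctan2(*(L[i]-L[i-1])[1::-1])).round(1) for i in range(4)])
# two-view height of spot using top
g=np.load('pics/top0.npy',allow_pickle=True).item();s=np.load('pics/side0.npy',allow_pickle=True).item()
print(two(g,(481.8,257.8),f,(336.1,201.8)),two(s,(336.3,407.3),f,(336.1,201.8)))
# hub top corner heights: side view centre of hub top
```

```text
0.024 [ 0.4805 -0.3129  0.024 ] [ 0.003  -0.0051  0.2183] [np.float64(0.035), np.float64(0.0344), np.float64(0.0345), np.float64(0.0347)] [np.float64(4.4), np.float64(95.1), np.float64(-176.1), np.float64(-85.6)]
0.03 [ 0.4796 -0.3137  0.03  ] [ 0.0041 -0.005   0.2123] [np.float64(0.0344), np.float64(0.0338), np.float64(0.0339), np.float64(0.0341)] [np.float64(4.4), np.float64(95.1), np.float64(-176.1), np.float64(-85.6)]
(array([ 0.46349052, -0.29201364,  0.00412734]), np.float64(0.0007828644592260691)) (array([ 0.46187968, -0.29280061,  0.00918116]), np.float64(0.0014887613144910952))
```

```bash
echo '[[0.0043, -0.005, 0, 0], [0, 0, 0.03, 0.079], [0, 0, 0.035, 0], [0, 0, 0.035, 0], [0, 0, 0.035, 0]]' > mv.in && python3 inch.py mv.in
echo '[[0, 0, 0.03, 0], [0, 0, 0.025, 0], [0, 0, 0.02, 0], [0, 0, 0.01, 0], [0, 0, 0, 0]]' > mv.in && python3 inch.py mv.in
echo '[[0, 0, 0, 0], [0, 0, 0, 0], [0, 0, 0, 0], [0, 0, 0, 0], [0, 0, 0, 0]]' > mv.in && python3 inch.py mv.in 0.0
echo '[[0, 0, 0, 0], [0, 0, 0, 0], [0, 0, 0, 0]]' > mv.in && python3 inch.py mv.in
```

```text
time_s: 3.83
ee_pos: [0.4791, -0.3153, 0.106]
eef_rot: [0.0, -0.329, 0.944, -0.0]
force: [0.3, -1.0, -0.3]
width: 0.999
grip_force: 0.0
time_s: 4.25
ee_pos: [0.4783, -0.3145, 0.0205]
eef_rot: [-0.001, -0.33, 0.944, 0.001]
force: [0.4, 0.8, -0.1]
width: 0.998
grip_force: 0.0
time_s: 4.67
ee_pos: [0.4795, -0.3154, 0.0234]
eef_rot: [0.0, -0.33, 0.944, -0.001]
force: [0.2, -0.2, 5.8]
width: 0.384
grip_force: 59.7
time_s: 4.92
ee_pos: [0.4795, -0.3154, 0.0234]
eef_rot: [0.0, -0.33, 0.944, -0.001]
force: [-0.8, 0.4, 9.7]
width: 0.385
grip_force: 60.4
```

```bash
echo '[[0, 0, -0.015, 0], [0, 0, -0.03, 0], [0, 0, -0.035, 0], [0, 0, -0.035, 0], [0, 0, -0.022, 0]]' > mv.in && python3 inch.py mv.in
echo '[[-0.0218, 0.0225, 0, 0], [-0.0218, 0.0225, 0, 0], [-0.0218, 0.0225, 0, 0], [-0.0218, 0.0225, 0, 0], [-0.0218, 0.0225, 0, 0]]' > mv.in && python3 inch.py mv.in
echo '[[-0.0218, 0.0225, 0, 0], [-0.0218, 0.0225, 0, 0], [-0.0218, 0.0225, 0, 0], [-0.0218, 0.0225, 0, 0], [-0.0218, 0.0225, 0, 0]]' > mv.in && python3 inch.py mv.in
echo '[[0, 0, 0, 0.12], [0, 0, 0, 0.12], [0, 0, 0, 0.12], [0, 0, 0, 0.12], [0, 0, 0, 0.12]]' > mv.in && python3 inch.py mv.in
echo '[[0, 0, 0, 0.12], [0, 0, 0, 0.12], [0, 0, 0, 0.12], [0, 0, 0, 0.12], [0, 0, 0, 0.12]]' > mv.in && python3 inch.py mv.in
echo '[[0, 0, 0, 0.12], [0, 0, 0, 0.12], [0, 0, 0, 0.12], [0, 0, 0, 0.12], [0, 0, 0, 0.12]]' > mv.in && python3 inch.py mv.in
echo '[[0, 0, 0, 0.12], [0, 0, 0, 0.12], [0, 0, 0, 0.12], [0, 0, 0, 0.083], [0, 0, 0, 0]]' > mv.in && python3 inch.py mv.in
echo '[[0, 0, 0, 0], [0, 0, 0, 0]]' > mv.in && python3 inch.py mv.in
python3 -c "
from h import *
f=grab('wrist','w3.png');np.save('pics/w3.npy',f,allow_pickle=True)
T=f['pose']@np.linalg.inv(f['hand_eye']);print(T[:3,3],np.degrees(np.arctan2(T[1,0],T[0,0])))"
```

```text
time_s: 5.33
ee_pos: [0.4795, -0.3154, 0.1631]
eef_rot: [0.001, -0.33, 0.944, -0.001]
force: [0.5, -1.0, -2.0]
width: 0.379
grip_force: 60.3
time_s: 5.75
ee_pos: [0.494, -0.1577, 0.1597]
eef_rot: [0.0, -0.33, 0.944, -0.0]
force: [0.5, 0.8, -1.8]
width: 0.38
grip_force: 60.3
time_s: 6.17
ee_pos: [0.5091, -0.0016, 0.1598]
eef_rot: [0.0, -0.33, 0.944, -0.0]
force: [0.7, -0.4, -1.6]
width: 0.387
grip_force: 60.3
time_s: 6.58
ee_pos: [0.5092, -0.0031, 0.1597]
eef_rot: [0.0, -0.034, 0.999, -0.0]
force: [-1.1, -0.3, -1.7]
width: 0.38
grip_force: 60.4
time_s: 7.0
ee_pos: [0.5092, -0.0031, 0.1597]
eef_rot: [0.0, 0.263, 0.965, 0.0]
force: [0.3, -0.1, -1.1]
width: 0.379
grip_force: 60.4
time_s: 7.42
ee_pos: [0.5092, -0.0032, 0.1597]
eef_rot: [0.0, 0.537, 0.844, 0.0]
force: [0.4, -0.1, -1.9]
width: 0.386
grip_force: 60.4
time_s: 7.83
ee_pos: [0.5091, -0.0032, 0.1596]
eef_rot: [0.0, 0.708, 0.706, 0.0]
force: [-1.0, 0.6, -0.0]
width: 0.384
grip_force: 60.4
time_s: 8.0
ee_pos: [0.5092, -0.0031, 0.1595]
eef_rot: [0.0, 0.706, 0.709, 0.0]
force: [-1.1, -0.2, -1.7]
width: 0.383
grip_force: 60.4
[ 0.50917423 -0.0031455   0.1594634 ] 90.23128840433688
```

View pics/w3.png

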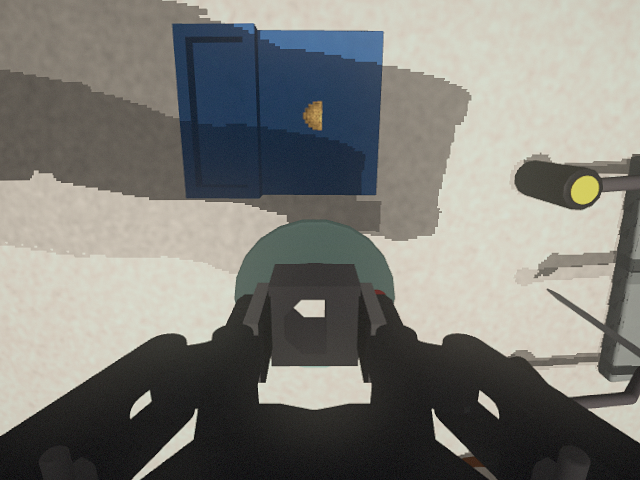

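Wrist view with the disc held: post at (314,116), carrier corners at about (173,24), (383,31), (376,195) and (186,198), needle tip at (548,291), hub top roughly from (272,285) to (362,364).

Run:
```python
from h import *
f=np.load('pics/w3.npy',allow_pickle=True).item();T=f['pose']@np.linalg.inv(f['hand_eye'])
H,S,V=np.moveaxis(hsv(f),2,0)
m=((H>100)&(H<130)&(S>90)).astype(np.uint8); m[215:]=0
br=((H>8)&(H<32)&(S>90)&(V>60)).astype(np.uint8); br[:95]=0;br[140:]=0;br[:,:290]=0;br[:,340:]=0
m=cv2.morphologyEx(m|br,cv2.MORPH_CLOSE,np.ones((15,15),np.uint8))
c=max(cv2.findContours(m,0,2)[0],key=cv2.contourArea);a=cv2.approxPolyDP(c,5,True)[:,0];print(a.tolist())
print(onplane(f,a,.008).round(4).tolist());print(onplane(f,a,.024).round(4).tolist())
print('post',[(b[0],b[1],b[2],onplane(f,[b[1]],.028)[0].round(4)) for b in blobs(br,10)])
w=np.load('pics/w1.npy',allow_pickle=True).item();g=np.load('pics/top0.npy',allow_pickle=True).item();s=np.load('pics/side0.npy',allow_pickle=True).item()
for nm,q,u in(('top',g,(370.8,151.7)),('side',s,(435.2,282))): print('tip w/',nm,two(f,(548,291),q,u))
print('tip onplane',onplane(f,[(548,291)],.02))
I=np.vstack([cv2.resize(f['image'][95:140,275:355,::-1],(640,360),interpolation=0)[:240],cv2.resize(cv2.convertScaleAbs(f['image'][255:375,245:385,::-1],alpha=1.6,beta=20),(420,360),interpolation=0) if 0 else cv2.resize(cv2.convertScaleAbs(f['image'][255:375,225:405,::-1],alpha=1.8,beta=20),(640,360),interpolation=0)[:]])
cv2.imwrite('pics/z3.png',I)
```

```text
[[173, 24], [187, 197], [375, 194], [382, 31]]
[[0.4096, 0.1387, 0.008], [0.4094, 0.0163, 0.008], [0.5557, 0.0189, 0.008], [0.5557, 0.1339, 0.008]]
[[0.4152, 0.1345, 0.024], [0.415, 0.019, 0.024], [0.5531, 0.0215, 0.024], [0.5531, 0.13, 0.024]]
post [(np.int32(417), array([313.8, 115.4]), array([303, 101,  19,  29], dtype=int32), array([0.5082, 0.0761, 0.028 ]))]
tip w/ top (array([ 0.69807423, -0.05701014,  0.0212036 ]), np.float64(0.00019835268635678345))
tip w/ side (array([ 0.69853809, -0.05735261,  0.02062303]), np.float64(0.00021016697169349066))
tip onplane [[ 0.69884696 -0.05762551  0.02      ]]
```

View pics/z3.png

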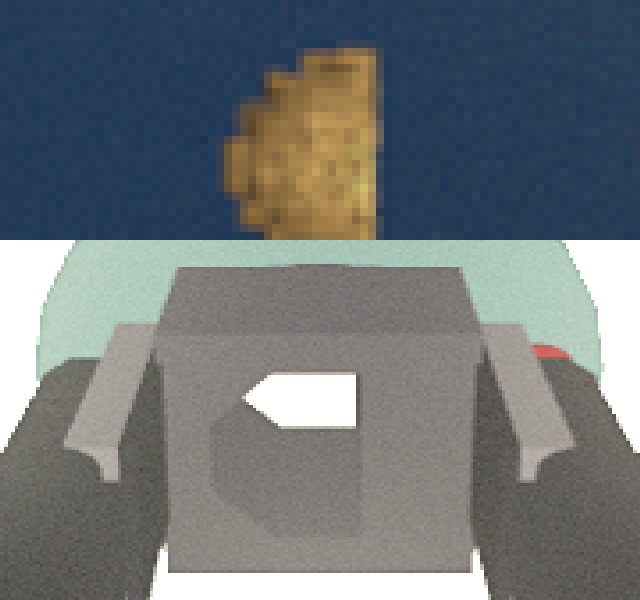

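The zoom shows the post flat at about image x 321.8 and the hub top at zoom corners (155,335), (482,335), (472,573) and (168,573).

Run:
```python
from h import *
f=np.load('pics/w3.npy',allow_pickle=True).item();T=f['pose']@np.linalg.inv(f['hand_eye'])
print('post flat',onplane(f,[(321.9,115.5)],.028).round(4), 'ends',onplane(f,[(320,101),(320,129.5),(303,115)],.028).round(4).tolist())
z=np.array([[155,335],[482,335],[472,573],[168,573]],float)
c=np.c_[225+z[:,0]/(640/180),255+(z[:,1]-240)/3]-.5
for dz in(.0,-.005,-.01):
    P=onplane(f,c,T[2,3]-dz);L=(P-T[:3,3])@T[:3,:3]
    print(dz,L.mean(0).round(4),[np.linalg.norm(P[i]-P[i-1]).round(4) for i in range(4)],[np.degrees(np.arctan2(*(L[i]-L[i-1])[1::-1])).round(1) for i in range(4)],L.round(4).tolist())
```

```text
post flat [[0.5137 0.076  0.028 ]] ends [[0.5124, 0.0855, 0.028], [0.5125, 0.0668, 0.028], [0.5008, 0.0763, 0.028]]
0.0 [-0.0074 -0.0004  0.    ] [np.float64(0.0358), np.float64(0.0357), np.float64(0.0358), np.float64(0.0356)] [np.float64(-0.3), np.float64(90.1), np.float64(179.9), np.float64(-89.9)] [[0.0105, -0.0183, -0.0], [0.0105, 0.0174, 0.0], [-0.0253, 0.0175, 0.0], [-0.0253, -0.0182, -0.0]]
-0.005 [-0.0045 -0.0004 -0.005 ] [np.float64(0.0345), np.float64(0.0344), np.float64(0.0345), np.float64(0.0343)] [np.float64(-0.3), np.float64(90.1), np.float64(179.9), np.float64(-89.9)] [[0.0127, -0.0176, -0.005], [0.0127, 0.0167, -0.005], [-0.0218, 0.0168, -0.005], [-0.0218, -0.0175, -0.005]]
-0.01 [-0.0017 -0.0004 -0.01  ] [np.float64(0.0331), np.float64(0.0331), np.float64(0.0331), np.float64(0.0329)] [np.float64(-0.3), np.float64(90.1), np.float64(179.9), np.float64(-89.9)] [[0.0149, -0.017, -0.01], [0.0148, 0.0161, -0.01], [-0.0183, 0.0161, -0.01], [-0.0182, -0.0168, -0.01]]
```

Run:
```python
from h import *
from scipy.optimize import least_squares
f=np.load('pics/w3.npy',allow_pickle=True).item();T=f['pose']@np.linalg.inv(f['hand_eye'])
H,S,V=np.moveaxis(hsv(f),2,0)
t=((H>65)&(H<100)&(S>40)).astype(np.uint8);t[:210]=0;t[300:]=0;t[:,:225]=0;t[:,400:]=0
c=max(cv2.findContours(t,0,1)[0],key=cv2.contourArea);c=cv2.convexHull(c)[:,0];c=c[(c[:,1]<285)]
print(len(c),c.min(0),c.max(0))
for tz in(.0165,.0174,.0185,.0205):
    L=(onplane(f,c,T[2,3]-tz)-T[:3,3])@T[:3,:3]
    r=least_squares(lambda p:np.hypot(L[:,0]-p[0],L[:,1]-p[1])-p[2],[0,0,.036]);r2=least_squares(lambda p:np.hypot(L[:,0]-p[0],L[:,1]-p[1])-.036,[0,0])
    print(tz,r.x.round(4),r2.x.round(4),np.sqrt(r2.cost*2/len(L)).round(5))
```

```text
19 [274 220] [381 277]
0.0165 [0.0139 0.0022 0.022 ] [-0.0042 -0.0011] 0.00441
0.0174 [0.0136 0.0022 0.0221] [-0.0043 -0.0011] 0.00442
0.0185 [0.0132 0.0022 0.0222] [-0.0046 -0.001 ] 0.00443
0.0205 [0.0125 0.0023 0.0225] [-0.005  -0.0009] 0.00444
```

Run:
```python
from h import *
from scipy.optimize import least_squares
f=np.load('pics/w3.npy',allow_pickle=True).item();T=f['pose']@np.linalg.inv(f['hand_eye'])
H,S,V=np.moveaxis(hsv(f),2,0)
print(hsv(f)[250,[250,260,300,350,385]].tolist())
t=((H>60)&(H<110)&(S>20)&(V>60)).astype(np.uint8);t[:210]=0;t[300:]=0;t[:,:225]=0;t[:,400:]=0
pts=[]
for y in range(222,283):
    x=np.where(t[y])[0]
    if len(x): pts+=[(x[0]-.5,y),(x[-1]+.5,y)]
c=np.array(pts);print(len(c),c[::20].tolist())
for tz in(.0165,.0174,.0185,.0205):
    L=(onplane(f,c,T[2,3]-tz)-T[:3,3])@T[:3,:3]
    r=least_squares(lambda p:np.hypot(L[:,0]-p[0],L[:,1]-p[1])-p[2],[0,0,.036],loss='soft_l1',f_scale=3e-4)
    print(tz,r.x.round(4),np.median(abs(r.fun)))
```

```text
[[75, 42, 86], [76, 38, 101], [75, 40, 103], [72, 43, 102], [21, 23, 215]]
122 [[292.5, 222.0], [269.5, 232.0], [256.5, 242.0], [247.5, 252.0], [242.5, 262.0], [238.5, 272.0], [235.5, 282.0]]
0.0165 [-0.0014 -0.0005  0.0348] 0.00011250476635861484
0.0174 [-0.0019 -0.0005  0.035 ] 0.00011316062931566312
0.0185 [-0.0024 -0.0005  0.0353] 0.00011396203453916537
0.0205 [-0.0033 -0.0005  0.0357] 0.00011541876617090358
```

```bash
echo '[[0.03, 0.0022, 0, 0], [0.03, 0, 0, 0], [0.0215, 0, 0.02, 0], [0, 0, 0.03, 0], [0, 0, 0.03, 0]]' > mv.in && python3 inch.py mv.in
echo '[[0, 0, 0.015, 0], [0, 0, 0.004, 0], [0, 0, 0, 0], [0, 0, 0, 0]]' > mv.in && python3 inch.py mv.in
```

```text
time_s: 8.47
ee_pos: [0.5118, 0.0796, 0.0789]
eef_rot: [0.001, 0.705, 0.709, 0.001]
force: [1.2, 0.3, -2.7]
width: 0.382
grip_force: 60.4
time_s: 8.8
ee_pos: [0.5118, 0.0783, 0.0611]
eef_rot: [0.0, 0.707, 0.708, 0.0]
force: [0.1, -0.6, -1.4]
width: 0.384
grip_force: 60.2
```

```bash
echo '[[0, -0.0007, 0.004, 0], [0, 0, 0.004, 0], [0, 0, 0.004, 0], [0, 0, 0, 0]]' > mv.in && python3 inch.py mv.in
echo '[[0, 0, 0.004, 0], [0, 0, 0.003, 0], [0, 0, 0, 0], [0, 0, 0, 0]]' > mv.in && python3 inch.py mv.in
```

```text
time_s: 9.13
ee_pos: [0.5104, 0.0783, 0.0479]
eef_rot: [-0.0, 0.707, 0.707, -0.0]
force: [-0.1, -0.1, -1.0]
width: 0.383
grip_force: 60.2
time_s: 9.47
ee_pos: [0.5105, 0.0783, 0.0411]
eef_rot: [-0.0, 0.707, 0.707, -0.0]
force: [0.3, 1.4, -0.7]
width: 0.383
grip_force: 60.2
```

No resistance with the underside at about 18 mm, below the post top, so the bore is on the post. I'll continue down.

```bash
echo '[[0, 0, 0.003, 0], [0, 0, 0.003, 0], [0, 0, 0.002, 0], [0, 0, 0, 0]]' > mv.in && python3 inch.py mv.in
echo '[[0, 0, 0.002, 0], [0, 0, 0, 0], [0, 0, 0, 0]]' > mv.in && python3 inch.py mv.in
```

```text
time_s: 9.8
ee_pos: [0.5103, 0.0783, 0.0328]
eef_rot: [-0.0, 0.707, 0.707, -0.0]
force: [-0.0, 0.4, -0.9]
width: 0.38
grip_force: 60.2
time_s: 10.05
ee_pos: [0.5107, 0.0783, 0.0315]
eef_rot: [0.0, 0.707, 0.707, 0.0]
force: [-2.9, 0.4, 3.8]
width: 0.384
grip_force: 60.9
```

```bash
echo '[[0, 0, 0, 0], [0, 0, 0, 0], [0, 0, 0, 0]]' > mv.in && python3 inch.py mv.in 0.5
echo '[[0, 0, -0.01, 0], [0, 0, -0.02, 0], [0, 0, -0.035, 0], [0, 0, -0.035, 0], [0, 0, -0.03, 0]]' > mv.in && python3 inch.py mv.in
echo '[[0, 0, 0, 0], [0, 0, 0, 0]]' > mv.in && python3 inch.py mv.in
python3 - <<'E'
from disc import *
f=grab('wrist','w4.png');np.save('pics/w4.npy',f,allow_pickle=True)
T=f['pose']@np.linalg.inv(f['hand_eye']);print(T[:3,3])
s=np.load('pics/side0.npy',allow_pickle=True).item();g=np.load('pics/top0.npy',allow_pickle=True).item()
a=onplane(s,[(414.4,236.6),(450.5,299)],.063);print('pillars',a.round(4),np.degrees(np.arctan2(*(a[0]-a[1])[:2])))
H,S,V=np.moveaxis(hsv(g),2,0);b=[x[1] for x in blobs((H>22)&(H<40)&(S>110)&(V>70),10)];print(b,onplane(g,b,.063).round(3).tolist())
E
```

```text
time_s: 10.3
ee_pos: [0.5107, 0.0783, 0.0312]
eef_rot: [0.0, 0.707, 0.707, 0.0]
force: [-0.3, -0.2, 0.3]
width: 0.499
grip_force: 0.0
time_s: 10.72
ee_pos: [0.5105, 0.0783, 0.1634]
eef_rot: [0.0, 0.707, 0.707, 0.0]
force: [0.2, 0.0, -0.5]
width: 0.502
grip_force: 0.0
time_s: 10.88
ee_pos: [0.5115, 0.0783, 0.1626]
eef_rot: [0.001, 0.707, 0.707, 0.001]
force: [-0.3, 0.1, -0.1]
width: 0.498
grip_force: 0.0
[0.51149985 0.07833679 0.16259175]
pillars [[ 0.6793  0.0321  0.063 ]
 [ 0.6939 -0.1443  0.063 ]] -4.7339473454355145
[array([547.9,  54.9]), array([565.7,  54.3]), array([583.8,  53.6]), array([512.6,  55.8]), array([530.4,  55.5]), array([414.4, 146.3]), array([330.1, 154.6])] [[0.885, -0.428, 0.063], [0.885, -0.464, 0.063], [0.885, -0.501, 0.063], [0.885, -0.355, 0.063], [0.885, -0.392, 0.063], [0.696, -0.143, 0.063], [0.681, 0.033, 0.063]]
```

View pics/w4.png

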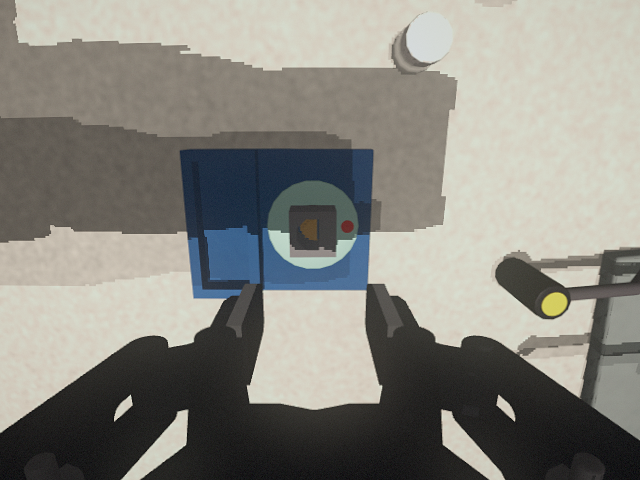

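The disc sits on the post, with the brass D visible in the bore at (311,230) and the spot on the far side at (347,227). Next I'll check the seat numerically while moving over the tray.

```bash
python3 - <<'E'
from disc import *
f=np.load('pics/w4.npy',allow_pickle=True).item()
measure(f,(313,225),zf=.014)
E
echo '[[-0.002, -0.035, 0, 0], [0, -0.035, 0, 0], [0, 0, 0, -0.121], [0, 0, 0, -0.121], [0, 0, 0, -0.121]]' > mv.in && python3 inch.py mv.in 0.6
echo '[[0, 0, 0, -0.121], [0, 0, 0, -0.121], [0, 0, 0, -0.121], [0, 0, 0, -0.121], [0, 0, 0, -0.121]]' > mv.in && python3 inch.py mv.in
echo '[[0, 0, 0, -0.121], [0, 0, 0, -0.121], [0, 0, 0, -0.121], [0, 0, 0, -0.121], [0, 0, 0, -0.121]]' > mv.in && python3 inch.py mv.in
echo '[[0, 0, 0, 0], [0, 0, 0, 0]]' > mv.in && python3 inch.py mv.in
```

```text
flange centre [0.51   0.0757] r 0.0358
spot [346.9 226.1] [0.5371 0.0753 0.014 ]
disc yaw -0.8 dist 0.0271
tool x ang 90.06 tcp [0.5115 0.0783 0.1626]
centre in tool [-0.0027 -0.002   0.1486]
time_s: 11.35
ee_pos: [0.4394, 0.0763, 0.1601]
eef_rot: [-0.001, 0.565, 0.825, -0.001]
force: [0.9, 0.9, 0.6]
width: 0.6
grip_force: 0.0
time_s: 11.77
ee_pos: [0.4398, 0.0763, 0.1599]
eef_rot: [-0.001, 0.294, 0.956, -0.0]
force: [0.9, -0.3, 0.1]
width: 0.602
grip_force: 0.0
time_s: 12.18
ee_pos: [0.4398, 0.0763, 0.1599]
eef_rot: [-0.001, -0.005, 1.0, 0.0]
force: [-0.5, -0.1, -0.3]
width: 0.6
grip_force: 0.0
time_s: 12.35
ee_pos: [0.4401, 0.0763, 0.1603]
eef_rot: [-0.001, 0.0, 1.0, 0.0]
force: [-0.5, 0.2, -0.2]
width: 0.6
grip_force: 0.0
```

```bash
echo '[[-0.001, 0, 0.035, 0], [0, 0, 0.035, 0], [0, 0, 0.035, 0], [0, 0, 0.018, 0], [0, 0, 0, 0]]' > mv.in && python3 inch.py mv.in
echo '[[0, 0, 0.005, 0], [0, 0, 0.004, 0], [0, 0, 0, 0], [0, 0, 0, 0]]' > mv.in && python3 inch.py mv.in
```

```text
time_s: 12.77
ee_pos: [0.439, 0.0762, 0.0349]
eef_rot: [-0.003, 0.001, 1.0, 0.0]
force: [-0.6, 0.4, -0.2]
width: 0.599
grip_force: 0.0
time_s: 13.1
ee_pos: [0.4422, 0.0763, 0.0301]
eef_rot: [0.001, -0.001, 1.0, -0.0]
force: [-0.7, 0.1, -0.9]
width: 0.602
grip_force: 0.0
```

```bash
echo '[[0, 0, 0.003, 0], [0, 0, 0, 0], [0, 0, 0, 0]]' > mv.in && python3 inch.py mv.in
echo '[[0, 0, 0, 0], [0, 0, 0, 0], [0, 0, 0, 0], [0, 0, 0, 0], [0, 0, 0, 0]]' > mv.in && python3 inch.py mv.in 1.0
```

```text
time_s: 13.35
ee_pos: [0.4417, 0.0762, 0.0265]
eef_rot: [0.0, -0.001, 1.0, -0.0]
force: [0.7, -0.1, -0.2]
width: 0.599
grip_force: 0.0
time_s: 13.77
ee_pos: [0.4416, 0.0763, 0.0263]
eef_rot: [0.0, -0.002, 1.0, 0.0]
force: [-0.0, 0.3, 0.3]
width: 1.003
grip_force: 0.0
```

```bash
echo '[[0, -0.004, 0, 0], [0, -0.004, 0, 0], [0, -0.004, 0, 0], [0, -0.004, 0, 0]]' > mv.in && python3 inch.py mv.in
python3 - <<'E'
from h import *
s=np.load('pics/side0.npy',allow_pickle=True).item();f=grab('side')
def red(f):
    H,S,V=np.moveaxis(hsv(f),2,0);b=max(blobs(((H<6)|(H>174))&(S>110)&(V>60),4),key=lambda b:b[0]);return b[0],b[1],onplane(f,[b[1]],.014)[0].round(4)
print(ctrl.tcp_to_tips,red(f))
E
```

```text
time_s: 14.1
ee_pos: [0.4417, 0.0597, 0.0263]
eef_rot: [-0.0, -0.002, 1.0, -0.0]
force: [-0.3, -0.3, -0.0]
width: 1.001
grip_force: 0.0
0.011 (np.int32(13), array([339. , 249.2]), array([0.5372, 0.0761, 0.014 ]))
```

The fingertips passed over the walls, because fully open they stand farther back. I'll return to the middle, narrow the fingers, go lower and open again.

```bash
echo '[[0, 0.008, 0, 0], [0, 0.0085, 0, 0], [0, 0, 0, 0], [0, 0, 0, 0], [0, 0, 0, 0]]' > mv.in && python3 inch.py mv.in 0.6
echo '[[0, 0, 0.005, 0], [0, 0, 0.005, 0], [0, 0, 0, 0], [0, 0, 0, 0]]' > mv.in && python3 inch.py mv.in
echo '[[0, 0, 0, 0], [0, 0, 0, 0], [0, 0, 0, 0], [0, 0, 0, 0], [0, 0, 0, 0]]' > mv.in && python3 inch.py mv.in 1.0
```

```text
time_s: 14.57
ee_pos: [0.4415, 0.0771, 0.0262]
eef_rot: [-0.0, -0.002, 1.0, -0.0]
force: [-0.2, -0.1, -0.1]
width: 0.6
grip_force: 0.0
time_s: 14.9
ee_pos: [0.4415, 0.0767, 0.0158]
eef_rot: [-0.0, -0.002, 1.0, 0.0]
force: [1.1, 0.8, -0.4]
width: 0.603
grip_force: 0.0
time_s: 15.32
ee_pos: [0.4415, 0.0767, 0.0161]
eef_rot: [-0.0, -0.002, 1.0, -0.0]
force: [2.0, 0.4, -6.0]
width: 0.926
grip_force: 63.1
```

```bash
echo '[[0, 0, 0.001, 0], [0, 0, 0, 0], [0, 0, 0, 0]]' > mv.in && python3 inch.py mv.in
```

```text
time_s: 15.57
ee_pos: [0.4413, 0.0767, 0.0151]
eef_rot: [-0.0, -0.002, 1.0, -0.0]
force: [-0.7, 0.0, -5.2]
width: 0.928
grip_force: 63.5
```

```bash
echo '[[0, 0, 0.001, 0], [0, 0, 0.001, 0], [0, 0, 0, 0], [0, 0, 0, 0]]' > mv.in && python3 inch.py mv.in
```

```text
time_s: 15.9
ee_pos: [0.4414, 0.0768, 0.0142]
eef_rot: [0.0, -0.002, 1.0, -0.0]
force: [-9.2, -0.6, 25.9]
width: 0.939
grip_force: 85.5
```

```bash
echo '[[0, 0, -0.0008, 0], [0, 0, 0, 0], [0, 0, 0, 0]]' > mv.in && python3 inch.py mv.in
```

```text
time_s: 16.15
ee_pos: [0.4414, 0.0768, 0.0144]
eef_rot: [0.0, -0.002, 1.0, -0.0]
force: [-5.3, -0.5, 10.1]
width: 0.935
grip_force: 81.7
```

```bash
echo '[[0, -0.005, 0, 0], [0, -0.01, 0, 0], [0, -0.01, 0, 0], [0, -0.005, 0, 0], [0, 0, 0, 0]]' > mv.in && python3 inch.py mv.in
```

```text
time_s: 16.57
ee_pos: [0.4425, 0.0461, 0.0144]
eef_rot: [0.001, -0.001, 1.0, -0.0]
force: [0.2, -2.4, 5.0]
width: 0.935
grip_force: 80.4
```

```bash
cat > spot.py <<'E'
from h import *
def red(f):
    H,S,V=np.moveaxis(hsv(f),2,0);b=max(blobs(((H<6)|(H>174))&(S>110)&(V>60),4),key=lambda b:b[0]);return b[0],b[1],onplane(f,[b[1]],.014)[0].round(4)
if __name__=='__main__':
    a,b=grab('side'),grab('top')
    for f in(a,b):
        try: print(red(f))
        except Exception as e: print(e)
    try: print(two(a,red(a)[1],b,red(b)[1]))
    except Exception as e: pass
E
python3 spot.py
```

```text
(np.int32(13), array([342.3, 259. ]), array([0.538 , 0.0457, 0.014 ]))
max() iterable argument is empty
```

```bash
echo '[[-0.005, -0.01, 0, 0], [-0.01, -0.014, 0, 0], [-0.01, -0.014, 0, 0], [-0.01, -0.014, 0, 0], [-0.01, -0.014, 0, 0]]' > mv.in && python3 inch.py mv.in
echo '[[-0.01, -0.014, 0, 0], [-0.01, -0.014, 0, 0], [-0.01, -0.012, 0, 0], [-0.005, -0.005, 0, 0], [0, 0, 0, 0]]' > mv.in && python3 inch.py mv.in
echo '[[0, 0, 0, -0.02], [0, 0, 0, -0.02], [0, 0, 0, -0.02], [0, 0, 0, -0.02], [0, 0, 0, 0]]' > mv.in && python3 inch.py mv.in
python3 spot.py
```

```text
time_s: 17.08
ee_pos: [0.4869, -0.0189, 0.0144]
eef_rot: [-0.0, -0.002, 1.0, 0.001]
force: [-4.8, 8.5, 13.0]
width: 0.934
grip_force: 82.4
time_s: 17.5
ee_pos: [0.5233, -0.0652, 0.0144]
eef_rot: [0.001, -0.001, 1.0, -0.0]
force: [0.5, -4.2, 4.8]
width: 0.938
grip_force: 80.6
time_s: 17.92
ee_pos: [0.5227, -0.0642, 0.0144]
eef_rot: [0.001, -0.043, 0.999, -0.0]
force: [2.2, -2.9, 6.4]
width: 0.933
grip_force: 80.5
(np.int32(14), array([394.4, 289.7]), array([ 0.6184, -0.0569,  0.014 ]))
max() iterable argument is empty
```

```bash
echo '[[-0.007, -0.0006, 0, 0], [-0.012, -0.001, 0, 0], [-0.012, -0.001, 0, 0], [-0.012, -0.001, 0, 0], [-0.012, -0.001, 0, 0]]' > mv.in && python3 inch.py mv.in
echo '[[-0.007, -0.0006, 0, 0], [-0.003, 0, 0, 0], [0, 0, 0, 0]]' > mv.in && python3 inch.py mv.in
python3 spot.py
cat > crop.py <<'E'
import sys
from h import *
f=grab('side');i=f['image'][225:315,385:505,::-1];cv2.imwrite('pics/'+sys.argv[1],cv2.resize(i,(800,600),interpolation=0))
E
```

```text
time_s: 18.43
ee_pos: [0.5751, -0.0634, 0.0143]
eef_rot: [-0.002, -0.042, 0.999, 0.0]
force: [-16.5, -0.4, 22.4]
width: 0.935
grip_force: 84.8
time_s: 18.68
ee_pos: [0.586, -0.0633, 0.0143]
eef_rot: [-0.001, -0.042, 0.999, 0.0]
force: [-9.0, -0.5, 16.8]
width: 0.933
grip_force: 83.5
(np.int32(10), array([426.5, 285.2]), array([ 0.6823, -0.0563,  0.014 ]))
max() iterable argument is empty
```

```bash
echo '[[-0.005, -0.0007, 0, 0], [-0.006, -0.0007, 0, 0], [-0.0053, -0.0006, 0, 0], [0, 0, 0, 0], [0, 0, 0, 0]]' > mv.in && python3 inch.py mv.in
python3 spot.py; python3 crop.py z4.png
```

```text
time_s: 19.2
ee_pos: [0.6026, -0.0639, 0.0144]
eef_rot: [-0.001, -0.042, 0.999, 0.0]
force: [-7.4, 1.1, 15.2]
width: 0.93
grip_force: 82.8
(np.int32(8), array([434.9, 284.1]), array([ 0.6992, -0.0563,  0.014 ]))
max() iterable argument is empty
```

View pics/z4.png

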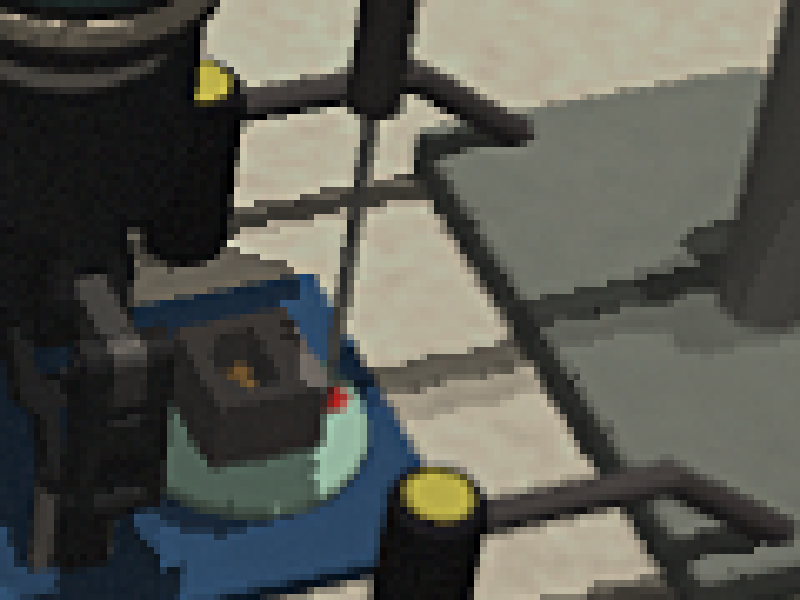

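The crop shows the needle tip at crop (333,383), directly over the red spot, which is half hidden behind the point. Hub and pillars are clear. I'll release and retreat.

```bash
echo '[[0, 0, -0.0004, 0], [0, 0, 0, 0], [0, 0, 0, 0]]' > mv.in && python3 inch.py mv.in 0.75
python3 spot.py
echo '[[0, 0, -0.005, 0], [0, 0, -0.015, 0], [0, 0, -0.015, 0], [0.01, 0, -0.02, 0], [0.03, 0, -0.02, 0]]' > mv.in && python3 inch.py mv.in
echo '[[0.035, 0, -0.02, 0], [0.035, 0, -0.02, 0], [0.035, 0, -0.01, 0], [0.035, 0, 0, 0], [0, 0, 0, 0]]' > mv.in && python3 inch.py mv.in
python3 spot.py
python3 - <<'E'
from h import *
def proj(f,p):
    c=(np.array(p)-f['pose'][:3,3])@f['pose'][:3,:3]; return cv2.projectPoints(c[None],np.zeros(3),np.zeros(3),f['intrinsics'],np.array([f['k1'],0,0,0.]))[0].ravel()
for n in('side','top'):
    f=grab(n);print(n,[proj(f,p).round(1).tolist() for p in((.6986,-.0571,.02),(.6986,-.0571,.014))])
    H,S,V=np.moveaxis(hsv(f),2,0);m=((H<9)|(H>171))&(S>80)&(V>45);m[:,:340]=0;m[320:]=0;m[:,450:]=0;m[:130]=0
    print([(b[0],b[1],b[2].tolist(),onplane(f,[b[1]],.014)[0].round(4)) for b in blobs(m,2)])
    t=(H>65)&(H<100)&(S>25); t[:,:340]=0;t[:,450:]=0;t[:130]=0;t[320:]=0
    print('teal',[(b[0],b[1],b[2].tolist(),onplane(f,[b[1]],.014)[0].round(4)) for b in blobs(t,15)])
E
```

```text
time_s: 19.6
ee_pos: [0.6032, -0.064, 0.0143]
eef_rot: [-0.0, -0.042, 0.999, 0.0]
force: [-1.2, 1.0, -1.1]
width: 0.751
grip_force: 0.0
(np.int32(8), array([434.9, 284.1]), array([ 0.6992, -0.0563,  0.014 ]))
max() iterable argument is empty
time_s: 20.12
ee_pos: [0.5658, -0.0678, 0.0901]
eef_rot: [0.001, -0.042, 0.999, -0.0]
force: [0.1, -0.7, -0.3]
width: 0.745
grip_force: 0.0
time_s: 20.53
ee_pos: [0.4189, -0.0787, 0.14]
eef_rot: [-0.001, -0.041, 0.999, 0.0]
force: [1.3, -1.1, 0.7]
width: 0.753
grip_force: 0.0
(np.int32(8), array([434.9, 284.1]), array([ 0.6992, -0.0563,  0.014 ]))
(np.int32(6), array([370. , 152.5]), array([ 0.6985, -0.056 ,  0.014 ]))
(array([ 0.69893033, -0.0561246 ,  0.01372504]), np.float64(0.000656677234544575))
side [[435.1, 282.2], [434.7, 284.4]]
[(np.int32(11), array([434.6, 284.5]), [433, 283, 4, 4], array([ 0.6983, -0.0573,  0.014 ]))]
teal [(np.int32(246), array([348.2, 137.3]), [340, 130, 20, 19], array([0.6456, 0.5055, 0.014 ])), (np.int32(398), array([420.2, 292.4]), [403, 277, 37, 26], array([ 0.6647, -0.0728,  0.014 ]))]
top [[370.8, 151.7], [370.5, 152.5]]
[(np.int32(14), array([369.8, 152.4]), [368, 151, 5, 4], array([ 0.6987, -0.0556,  0.014 ]))]
teal [(np.int32(413), array([370.5, 164.4]), [355, 148, 33, 34], array([ 0.6719, -0.0564,  0.014 ])), (np.int32(3849), array([432.3, 268.1]), [402, 192, 48, 128], array([ 0.443 , -0.1823,  0.014 ])), (np.int32(41), array([391.3, 288.2]), [384, 283, 16, 11], array([ 0.4015, -0.0933,  0.014 ])), (np.int32(18), array([397.1, 296.6]), [393, 294, 8, 7], array([ 0.3836, -0.105 ,  0.014 ]))]
```

Spot and tip agree to within about 1.5 mm in both views, and the triangulated spot height of 13.7 mm matches a fully seated disc. The robot is clear, so I'm handing in.

```bash
python3 -c "
from cell import ctrl, camrig, telemetry
print(ctrl.finish_job())"
```

```text
the job is handed in; nothing more can be done
None
```

The job is handed in at about 21 s on the robot clock: the red-spot disc is seated and keyed on the carrier's D-post, and its spot measures within about 1.5 mm of directly under the needle point. No verdict was shown. While I set the finger grip in the tray, force readings suggest the carrier rose about 1.5 mm before I lowered it flat again, well below the 10 mm limit.

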